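# Stroke the guarded hand punch

## Task

Run the hand punch down onto its work: with a fingertip, push the shutter on top of the guard fully open to its stop by its upright thumb stop, then reach down through the guard's window and press the lever ball all the way down to its stop. Leave shutter open and lever down, draw the hand clear, never touch the guard frame itself, and do not lift the lever or disturb the things standing about.

Things in the scene. Friction and masses are not known exactly. Their poses are not given: they have to be found in the camera images.
- lever_punch: Black hand-lever bench punch, fixed; base 150 x 100 mm. Origin: on the bench, 43 mm behind the base's front edge; x points to its back (roughly away from the robot), y to its left, z up. The square ram (x = 10 to 26, y = -8 to 8 mm) reaches up to 212 mm, the head behind it (x = -4 to 92, y = -15 to 15) 165 mm above the bench.
- press_guard: Fixed guard stand round the lever: dark steel top on four legs, clear side panels. Origin and axes of lever_punch; spans x = -196 to -60, y = -155 to 102 mm. Top surface 170 mm above the bench, 6 mm thick, with one window. Along its front and back edges run rails 8 mm wide, 8 mm high (x = -187, -69), across its ends bars up to 7 mm high (y = 96, -153). Not to be touched.
- guard_window (a point): Centre of the guard's only window, at the guard's top surface (170 mm above the bench); at x = -128, y = 29 mm in the guard's frame, same axes. The window reaches 50 mm either way along x and 55 mm either way along y.
- shutter (a joint): Slide of the window's shutter, m: 0 = window covered, 0.12 = fully open against its end stop; it moves along the guard's -y (to the robot's right). Starts at 0 to 0.02. Needs about 2 N plus 6 N per m/s, and stays where it is left.
- shutter_stop (a point): Middle of the shutter's upright pushing face, 188.5 mm above the bench; axes of lever_punch. Shutter: aluminium plate 107 (x) by 118 (y) by 4 mm on the guard's top, upper side at 174.5 mm. Across its middle stands a bent-up thumb stop, 56 mm long in x, 28 mm high; its upright face looks to +y (59 mm of flat plate before it), a brace slopes down 34 mm on the -y side. Push the face to -y.
- lever_punch_lever (a joint): Lever angle, rad, grows as the ball goes down: 0.8 is the lower stop, 0 the highest; starts at 0.62 to 0.68. It turns about a level axis along y through x = 44, z = 146 mm of the punch; ball centre 174 mm from it. Pressing the ball down takes only about 2 to 5 N until its stop is met; no return spring, it stays where it is left. The ram follows it down onto the work.
- lever_ball (a point): Centre of the round black ball, 26 mm across, on the lever's end. Ball top 4 to 16 mm below the guard's top surface at the start, 36 mm below it when fully down (centre then 121 mm above the bench); seen from above it stays within 4 mm of the window's centre.
- ring_blank_0: Bystander, loose: silver tube offcut 14 mm across, 32 mm tall, standing on the right front part of the punch's base. Origin: centre of its underside.
- ring_blank_1: Bystander, loose: brass tube offcut 14 mm across, 22 mm tall, standing on the bench to the left of the punch. Origin: centre of its underside.
- wax_cake: Bystander, loose: round yellow wax cake 71 mm across, 35 mm high, on the bench to the right of the punch. Origin: centre of its underside.
- brass_weight: Bystander, loose: turned brass weight 35 mm across, 44 mm tall, to the left of the punch. Origin: centre of its underside.
- scraper: Bystander, loose: scraper with a dark wooden handle, 215 mm long, lying at the left. Origin: centre of its underside.
- masking_tape: Bystander, loose: roll of tape 96 mm across, 25 mm high, at the left front. Origin: centre of its underside.

How it is judged:
By the outcome, as a careful person would: the job done as asked, in the order asked, and still so for the second after the job is handed in, with the robot touching nothing.
It also fails if it takes over 38 s, if anything falls off the work surface, if the arm or the gripper's body presses on something with over 40 N, if the wrist force passes 120 N, or if a joint passes its speed limit or range.

## Robot

A 7-joint arm with a two-finger parallel gripper is mounted at the origin on a cart in front of the work surface, level with it; the furniture and walls round the work are solid. World frame = base frame: x ahead of the robot, y to its left, z up, the work surface at z = 0. Lengths are in m, angles in rad, forces in N, time in s.
With the tool pointing down it reaches from about 0.425 to 0.925 m from the base axis. Payload 6.8 kg.
Tool frame: the origin (TCP) lies on the front face of the gripper's body, between the roots of the fingers; the fingertips stand 73 mm ahead of it and the grasp point (between the pads) lies 54 mm ahead of it; z points along the fingers, y is the direction in which the jaws open and shut (so a half turn about z gives the same grasp; the last joint's range is limited). The gripper opens to 85 mm and grips with 20 to 120 N. Pads are 22 mm wide; open, the fingers measure 114 mm over their backs; the gripper's body (76 mm by 85 mm) begins 54 mm behind the grasp point. The pads swing forward as they close: fully open they stand 13 mm farther back than shut.
Start: joints at [1.002, 0.477, 0.022, 1.555, -0.011, 1.109, -0.083], TCP at [0.3, -0.605, 0.304] pointing down, gripper open.
Joint ranges: [-2.96, 2.96], [-0.34, 2.1], [-1.41, 1.46], [0.24, 2.44], [-1.37, 4.51], [0.17, 1.92], [-2.96, 2.96]. Speed limits (rad/s): [2.39, 2.39, 3.14, 3.14, 3.14, 3.14, 3.14].

## Interface

Orientations are given as a rotation vector (axis times angle).
In Python, from bench import * gives the robot as it stands.
- The arm moves only by the tool jog_arm, never from a script. Its argument "plan" is a list of rows, each a list of 2 entries, a list of its own where there are three numbers: the shift along the world's x, y, z in cm, then the turn about the world's z in rad. In form: [[[tx, ty, tz], twist], ...]. A call has 1 to 12 rows; each row shifts and turns the commanded pose from where the row before left it; what a row does not reach is not made up. A row lasts 1/10 s, in which the tool goes at most 50 mm and 8.59 degrees, less where a joint would pass 70% of its speed; a pose out of reach is approached as far as the arm can. A call is refused whole if a number of a shift passes 5 or a number of a turn 0.15, either way. A call with a gripper value outside its range is refused whole. "hand" is the finger opening in cm, from 0 to 8.54, set as the call begins (left out, the last holds). The fingers move at their own pace and stop on an object; "grip_force" is the grip in N (left out, the last holds). Time passes only in rows, so rows that do not move let the fingers close. It gives the time, the measured TCP pose, the force and the opening at its end, in the units of the state.
- get_obs(): the state, without advancing time (a new reading comes with each control period).
- grab_frame(name): name is "scene" or "top" or "wrist"; returns the picture (420x560x3 uint8, red, green, blue); there is no depth.
- get_calibration(name): a dict with "intrinsics" (3x3 intrinsics, pixels), "xyz" and "orientation" of the camera in the world. Camera axes: x right, y down, z forward; pixel columns grow to the right and rows downward; lengths in m; the calibration is good to about 2 mm. The wrist camera is an equidistant fisheye: a pixel r from the principal point sees the ray r / f radians off the axis. A picture is of the moment at which its call begins: read the wrist's pose just before it. get_calibration takes no time and is no camera call; for the wrist camera it gives the pose at the moment of the call.
- hand_in(): hands the job in, once; it reports no verdict.
The state is a dict: "clock": time; "joints": joint angles; "qvel": joint speeds; "tau": joint torques, N m; "tcp_pos": TCP position; "orientation": TCP orientation; "contact_force": force on the tool from outside, world axes, zero at the start; "moment": the same for the moment, N m; "grip_width": finger opening in m.
Only numpy, scipy, OpenCV 4.12 (cv2) and the standard library are available. Lean on these libraries where they do the work, as an engineer would, in place of code of your own. Each camera call takes 0.05 s, during which the arm holds its last target. There are 200 camera calls.

## Working session

There is one attempt and no reset: what is moved stays moved. The work goes in short steps, Python scripts to look and compute and a tool call to move; the robot and the scene stay as the last step left them, time stands still between calls to the robot, and variables do not carry over. Pictures are saved under pics/ and viewed, about 8 in all and at most 12, crops included, and the job is handed in when it is done.

Besides the shell and the picture viewer there is one more tool, called after ">>>" as name([rows], argument=value, ...), one row to a line, values as JSON. jog_arm: Moves the arm, as the interface text tells. Its arguments: {"type":"object","properties":{"plan":{"type":"array","items":{"type":"array"}},"hand":{"type":"number"},"grip_force":{"type":"number"}},"required":["plan"]}

```bash
mkdir -p pics
python3 - <<'E'
from bench import *
import cv2,numpy as np
o=get_obs();print(o)
for n in("scene","top"):
    im=grab_frame(n);cv2.imwrite(f"pics/{n}0.png",im[:,:,::-1]);print(n,get_calibration(n))
E
```

```text
{'clock': 0.0, 'joints': array([ 1.00190579,  0.47782604,  0.02233064,  1.55645148, -0.0114984 ,
        1.1092949 , -0.08314768]), 'qvel': array([-1.42743969e-04,  2.79172125e-03,  6.10510420e-04, -1.16478489e-05,
        1.52218138e-03,  1.16588793e-03,  9.52115763e-04]), 'tau': array([ 6.86076032e-05, -5.96469319e+01,  1.60800129e+00, -2.81208390e+01,
        1.25310535e-02,  9.39571444e-03,  1.13520414e-05]), 'tcp_pos': array([ 0.29993898, -0.60418728,  0.30290802]), 'orientation': array([-3.05686577e+00, -7.16991606e-01,  8.69839579e-04]), 'contact_force': array([ 0.15001027, -0.10963498, -0.33135491]), 'moment': array([ 0.00020962,  0.01775228, -0.06268316]), 'grip_width': 0.08553222921803563}
scene {'intrinsics': array([[398.48977391,   0.        , 277.2644589 ],
       [  0.        , 398.48977391, 208.19528893],
       [  0.        ,   0.        ,   1.        ]]), 'xyz': array([1.10811101, 0.67436554, 0.75176971]), 'orientation': array([-1.1201734 , -2.31210831,  1.07662446])}
top {'intrinsics': array([[415.78533191,   0.        , 285.15482877],
       [  0.        , 415.78533191, 208.68495325],
       [  0.        ,   0.        ,   1.        ]]), 'xyz': array([0.49778834, 0.21658666, 1.22748429]), 'orientation': array([-2.18189637,  2.19322792, -0.02634899])}
```

Run:
```python
import cv2
for n in("scene","top"):
    im=cv2.imread(f"pics/{n}0.png");cv2.imwrite(f"pics/{n}0b.png",cv2.resize(im,(800,600),interpolation=cv2.INTER_CUBIC))
```

```text
(no output)
```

View pics/top0b.png

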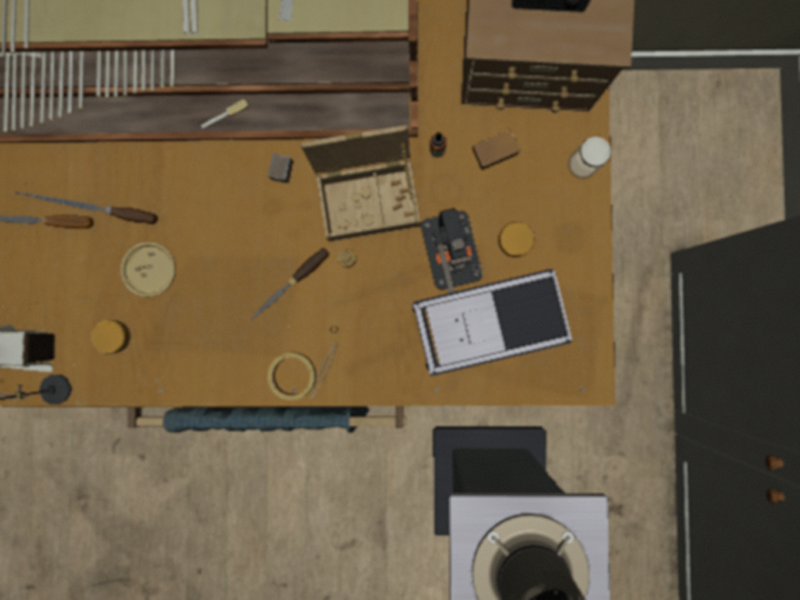

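View pics/scene0b.png

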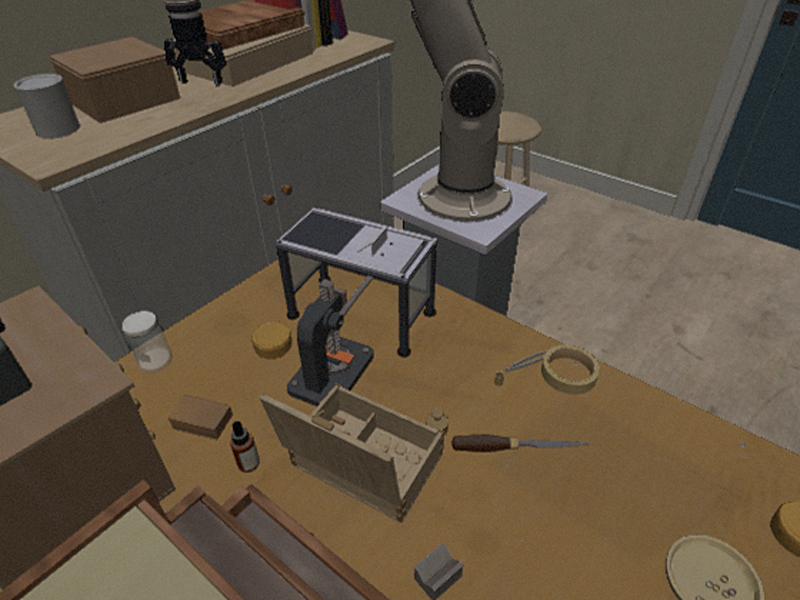

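The top view shows the guard with corners (800x600 px) at about (414,304), (554,271), (571,340) and (432,373). The silver shutter is on the left half, with the thumb stop near (465,326). The scene view confirms the layout, and the tool is parked at the right. Next I fit the pose and overlay it.

```bash
cat > h.py <<'E'
import numpy as np,cv2
from scipy.spatial.transform import Rotation as R
from scipy.optimize import least_squares
def proj(P,c,fish=False):
    p=(np.atleast_2d(P)-c["xyz"])@R.from_rotvec(c["orientation"]).as_matrix()
    K=c["intrinsics"]
    if fish:
        r=np.hypot(p[:,0],p[:,1]);t=np.arctan2(r,p[:,2]);s=(t/np.maximum(r,1e-9))[:,None]*p[:,:2]
    else: s=p[:,:2]/p[:,2:]
    return s*[K[0,0],K[1,1]]+K[:2,2]
def g2w(q,P):
    P=np.atleast_2d(P).astype(float);c,s=np.cos(q[2]),np.sin(q[2])
    return np.c_[q[0]+c*P[:,0]-s*P[:,1],q[1]+s*P[:,0]+c*P[:,1],P[:,2]]
def w2g(q,P):
    P=np.atleast_2d(P).astype(float);c,s=np.cos(q[2]),np.sin(q[2]);d=P[:,:2]-q[:2]
    return np.c_[c*d[:,0]+s*d[:,1],-s*d[:,0]+c*d[:,1],P[:,2]]
C=np.array([[-.06,.102,.174],[-.06,-.155,.174],[-.196,-.155,.174],[-.196,.102,.174]])
WIN=np.array([[-.078,.084,.17],[-.078,-.026,.17],[-.178,-.026,.17],[-.178,.084,.17]])
E
python3 - <<'E'
from bench import *
from h import *
c=get_calibration("top");cs=get_calibration("scene")
px=np.array([[414,304],[554,271],[571,340],[432,373]])*.7
ps=np.array([[436,238],[314,208]])*.7
f=lambda q:(proj(g2w(q,C),c)-px).ravel()
s=least_squares(f,[.6,0,.23]);q=s.x;print(q,np.round(s.fun,1))
im=cv2.imread("pics/top0.png");k=8
x0,y0=275,150
cr=cv2.resize(im[y0:y0+120//1,x0:x0+140],None,fx=5.6,fy=5,interpolation=cv2.INTER_CUBIC)
def dr(P,col):
    u=((proj(g2w(q,P),c)-[x0,y0]+.5)*[5.6,5]).astype(int);cv2.polylines(cr,[u.reshape(-1,1,2)],True,col,1)
dr(C,(0,255,0));dr(WIN,(0,0,255))
dr([[-.043,.05,.02],[.107,.05,.02],[.107,-.05,.02],[-.043,-.05,.02]],(255,255,0))
cv2.imwrite("pics/crop.png",cr)
for P in([-.128,.029,.17],[-.128,.029,.1885],[-.128,-.091,.1885]):print(g2w(q,P),np.hypot(*g2w(q,P)[0,:2]))
E
```

```text
[0.62191019 0.1438339  0.22953755] [-0.7 -1.8  0.1 -2.4  1.4  1.8 -0.8  2.3]
[[0.49066912 0.14294979 0.17      ]] 0.5110683179656046
[[0.49066912 0.14294979 0.1885    ]] 0.5110683179656046
[[0.51797238 0.02609719 0.1885    ]] 0.5186293993450728
```

View pics/crop.png

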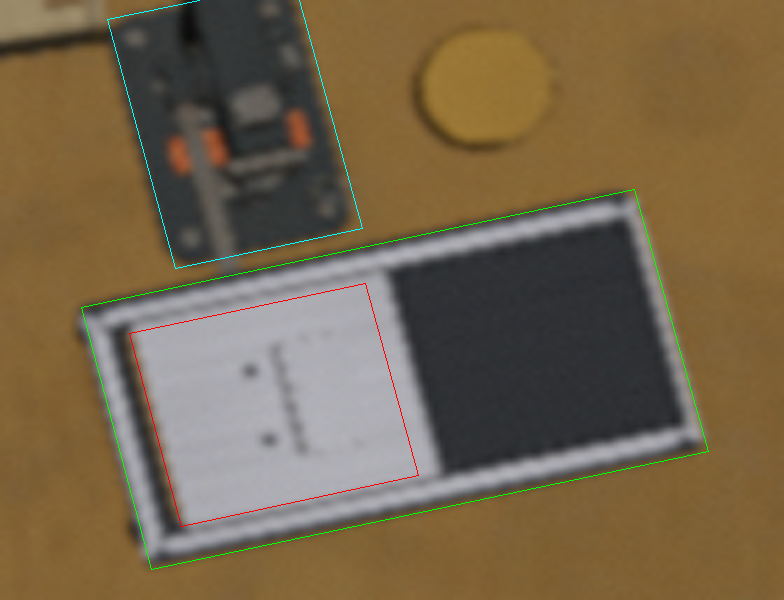

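The overlay fits: rails run just inside the green box and the base outline matches. The shutter face line is at crop (275..305, 345..455). Next I close the hand and fly over, aligning the jaws with the slide direction.

>>> jog_arm([
  [[0, 0, 3], 0],
  [[2, 3.5, 1], -0.04],
  [[3, 3.9, 0], -0.04],
  [[3, 3.9, 0], -0.04],
  [[3, 3.9, 0], -0.04],
  [[3, 3.9, 0], -0.04],
  [[3, 3.9, 0], -0.031],
  [[1, 4.8, 0], 0],
  [[0, 4.9, 0], 0],
  [[0, 4.9, 0], 0],
], hand=0, grip_force=60)

```text
clock: 1.1
tcp_pos: [0.4801, -0.2264, 0.3434]
orientation: [-3.12, -0.361, 0.001]
contact_force: [0.3, 1.0, -0.1]
grip_width: -0.0001
```

>>> jog_arm([
  [[0, 4.9, 0], 0],
  [[0, 4.9, 0], 0],
  [[0, 4.9, 0], 0],
  [[0, 4.9, 0], 0],
  [[0, 4.9, 0], 0],
  [[0, 4.9, 0], 0],
  [[0, 4, 0], 0],
  [[0, 3, 0], 0],
  [[0, 0, 0], 0],
  [[0, 0, 0], 0],
])

```text
clock: 2.1
tcp_pos: [0.4799, 0.1357, 0.3435]
orientation: [3.12, 0.363, -0.001]
contact_force: [0.1, -0.2, -0.1]
grip_width: -0.0
```

Run:
```python
from bench import *
from h import *
q=[.6219,.1438,.2295]
o=get_obs();print(o["clock"],o["tcp_pos"],o["orientation"],o["grip_width"],o["contact_force"],w2g(q,o["tcp_pos"]))
c=get_calibration("wrist");print(c);im=grab_frame("wrist")
cv2.imwrite("pics/w1r.png",im[:,:,::-1]);im=cv2.resize(im[:,:,::-1],(800,600),interpolation=cv2.INTER_CUBIC)
for P,col in((C,(0,255,0)),(WIN,(0,0,255))):
    u=(proj(g2w(q,P),c,True)/.7).astype(int);cv2.polylines(im,[u.reshape(-1,1,2)],True,col,1)
cv2.imwrite("pics/w1.png",im)
```

```text
2.1 [0.47987089 0.13566504 0.34352185] [ 3.12023283e+00  3.62622758e-01 -1.32058956e-03] -2.3179684254631644e-05 [ 0.08911732 -0.23639066 -0.09983845] [[-0.14015577  0.02438864  0.34352185]]
{'intrinsics': array([[325.1922621 ,   0.        , 274.65048204],
       [  0.        , 325.1922621 , 209.3903347 ],
       [  0.        ,   0.        ,   1.        ]]), 'xyz': array([0.55943844, 0.1543735 , 0.41326788]), 'orientation': array([ 2.25258684, -1.78518673, -0.2895731 ])}
```

View pics/w1.png

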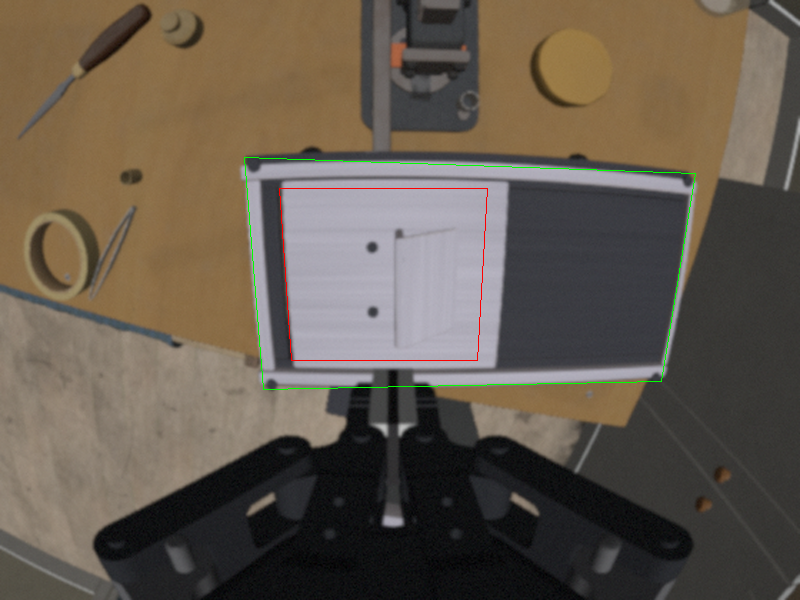

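Wrist view: the prediction is good. The shutter plate spans px x 281–507, y 180–367, centred within 1 mm of the prediction in x, with its face at px x≈396 (guard y ≈ 25 mm). The gripper's closed knuckles look wide, at px (115,545) and (675,545), so I'll measure them against the guard.

Run:
```python
from bench import *
from h import *
q=[.6219,.1438,.2295]
o=get_obs();c=get_calibration("wrist");K=c["intrinsics"]
T=R.from_rotvec(o["orientation"]).as_matrix();p0=o["tcp_pos"]
Cm=R.from_rotvec(c["orientation"]).as_matrix()
def ray(u):
    s=(np.array(u)*.7-K[:2,2])/K[0,0];r=np.hypot(*s);return Cm@np.r_[s/r*np.sin(r),np.cos(r)]
o_t=T.T@(c["xyz"]-p0);print("cam in tool",o_t)
for u in([95,545],[115,525],[690,545],[290,437],[495,437],[370,375],[413,375],[392,370]):
    d=T.T@ray(u)
    for pl in(-.011,0,.011): 
        t=(pl-o_t[0])/d[0];print(u,pl,np.round((o_t+t*d)*1000))
for z,u in((.2025,[396,232]),(.2025,[396,345]),(.1745,[396,290]),(.1745,[281,180]),(.1745,[507,183]),(.1745,[497,366])):
    d=ray(u);print(u,np.round(w2g(q,c["xyz"]+d*(z-c["xyz"][2])/d[2])*1000,1))
print("ydir tool in guard",(w2g([0,0,q[2]],T[:,1])))
print("start push",g2w(q,[-.128,.058,.25])-p0, g2w(q,[-.128,.058,.25]))
```

```text
cam in tool [ 8.16759379e-02  7.54898532e-05 -6.98246176e-02]
[95, 545] -0.011 [-11. -80.  -1.]
[95, 545] 0 [  0. -70.  -9.]
[95, 545] 0.011 [ 11. -61. -17.]
[115, 525] -0.011 [-11. -78.   8.]
[115, 525] 0 [  0. -68.  -1.]
[115, 525] 0.011 [ 11. -59. -10.]
[690, 545] -0.011 [-11.  80.  -1.]
[690, 545] 0 [ 0. 71. -9.]
[690, 545] 0.011 [ 11.  61. -17.]
[290, 437] -0.011 [-11. -35.  59.]
[290, 437] 0 [  0. -31.  44.]
[290, 437] 0.011 [ 11. -27.  29.]
[495, 437] -0.011 [-11.  35.  59.]
[495, 437] 0 [ 0. 31. 44.]
[495, 437] 0.011 [11. 27. 28.]
[370, 375] -0.011 [-11.  -9. 106.]
[370, 375] 0 [ 0. -8. 85.]
[370, 375] 0.011 [11. -7. 64.]
[413, 375] -0.011 [-11.   9. 106.]
[413, 375] 0 [ 0.  8. 85.]
[413, 375] 0.011 [11.  7. 64.]
[392, 370] -0.011 [-11.  -0. 111.]
[392, 370] 0 [ 0. -0. 89.]
[392, 370] 0.011 [11. -0. 68.]
[396, 232] [[-96.4  21.4 202.5]]
[396, 345] [[-152.9   21.3  202.5]]
[396, 290] [[-133.1   21.1  174.5]]
[281, 180] [[-73.   80.8 174.5]]
[507, 183] [[-74.7 -36.6 174.5]]
[497, 366] [[-179.6  -38.   174.5]]
ydir tool in guard [[-1.68841824e-04 -9.99999811e-01  5.91881878e-04]]
start push [[ 0.00400009  0.03656312 -0.09351107]] [[0.48406167 0.17116045 0.25      ]]
```

Fingertip half-thickness is ~8 mm and the knuckles sit at TCP level, so there's clearance when pressing. I set down beside the thumb stop at guard (-126, 50) with the tip at 0.181.

>>> jog_arm([
  [[0.77, 2.85, 0], 0],
  [[0, 0, -3.5], 0],
  [[0, 0, -3], 0],
  [[0, 0, -1.5], 0],
  [[0, 0, -0.95], 0],
  [[0, 0, 0], 0],
  [[0, 0, 0], 0],
])

```text
clock: 2.85
tcp_pos: [0.4884, 0.1634, 0.2551]
orientation: [-3.121, -0.358, -0.001]
contact_force: [-0.1, 0.7, 0.9]
grip_width: 0.0001
```

Run:
```python
from bench import *
from h import *
q=[.6219,.1438,.2295]
o=get_obs();print(o["tcp_pos"],o["contact_force"],w2g(q,o["tcp_pos"]))
im=grab_frame("wrist")[:,:,::-1];cv2.imwrite("pics/w2.png",cv2.resize(im[80:320,120:440],(800,600),interpolation=cv2.INTER_CUBIC))
```

```text
[0.48838982 0.16340465 0.25506518] [-0.09850527  0.69681192  0.90601186] [[-0.1255497   0.04946294  0.25506518]]
```

View pics/w2.png

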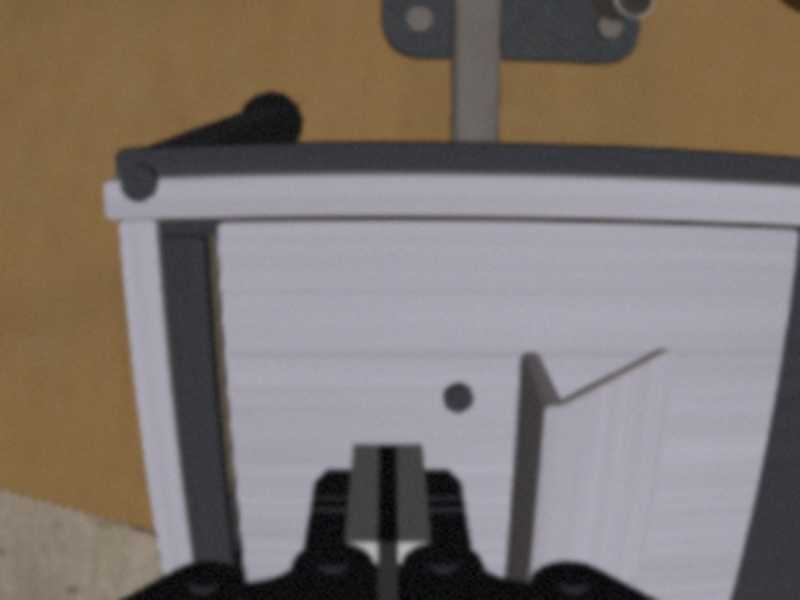

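The fingertips stand on clear plate, at crop (355–425, 445), with the face at crop x≈530 to their right. Pushing along guard -y.

>>> jog_arm([
  [[0.23, -0.97, 0], 0],
  [[0.11, -0.49, 0], 0],
  [[0.11, -0.49, 0], 0],
  [[0.23, -0.97, 0], 0],
  [[0.23, -0.97, 0], 0],
  [[0.23, -0.97, 0], 0],
  [[0.23, -0.97, 0], 0],
  [[0.23, -0.97, 0], 0],
  [[0.23, -0.97, 0], 0],
  [[0.23, -0.97, 0], 0],
  [[0.23, -0.97, 0], 0],
  [[0.23, -0.97, 0], 0],
])

```text
clock: 4.1
tcp_pos: [0.5132, 0.0563, 0.2544]
orientation: [3.121, 0.36, -0.0]
contact_force: [-0.2, 2.2, 1.7]
grip_width: -0.0001
```

>>> jog_arm([
  [[0.06, -0.24, 0], 0],
  [[0.06, -0.24, 0], 0],
  [[0.06, -0.24, 0], 0],
  [[0.0, 0, 0], 0],
])

```text
clock: 4.5
tcp_pos: [0.5146, 0.0496, 0.2542]
orientation: [3.12, 0.36, -0.001]
contact_force: [1.0, 0.4, 0.8]
grip_width: -0.0003
```

>>> jog_arm([
  [[0.06, -0.24, 0], 0],
  [[0.06, -0.24, 0], 0],
  [[0.06, -0.24, 0], 0],
  [[0, 0, 0], 0],
])

```text
clock: 4.9
tcp_pos: [0.5165, 0.0421, 0.2542]
orientation: [3.121, 0.359, -0.001]
contact_force: [-1.1, 1.0, 0.2]
grip_width: -0.0
```

>>> jog_arm([
  [[0.06, -0.24, 0], 0],
  [[0.06, -0.24, 0], 0],
  [[0, 0, 0], 0],
])

```text
clock: 5.2
tcp_pos: [0.5168, 0.0411, 0.2542]
orientation: [-3.116, -0.364, 0.003]
contact_force: [-5.7, 10.1, 1.4]
grip_width: -0.0001
```

>>> jog_arm([
  [[0.06, -0.24, 0], 0],
  [[0, 0, 0], 0],
  [[0, 0, 0], 0],
])

```text
clock: 5.5
tcp_pos: [0.5169, 0.0408, 0.2543]
orientation: [-3.114, -0.367, 0.004]
contact_force: [-6.9, 14.9, 3.1]
grip_width: -0.0002
```

Run:
```python
from bench import *
from h import *
q=[.6219,.1438,.2295]
o=get_obs();print(o["tcp_pos"],o["contact_force"],w2g(q,o["tcp_pos"]))
```

```text
[0.51685891 0.04083019 0.25425013] [-6.88396154 14.89045773  3.13146179] [[-0.12571161 -0.0763741   0.25425013]]
```

The shutter stalled with 16 N at TCP guard y = -76.4. With a 14.6 mm half-finger that puts the face at -91, which is fully open. Backing off and looking from above the window.

>>> jog_arm([
  [[-0.46, 1.95, 0], 0],
  [[0, 0, 3.5], 0],
  [[0, 0, 2.5], 0],
  [[-1.03, 4.36, 0], 0],
  [[-1, 4.36, 0], 0],
  [[0, 0, 0], 0],
  [[0, 0, 0], 0],
])

```text
clock: 6.2
tcp_pos: [0.4935, 0.1427, 0.3145]
orientation: [3.12, 0.364, 0.001]
contact_force: [-0.2, -0.6, -0.8]
grip_width: 0.0002
```

Run:
```python
from bench import *
from h import *
q=[.6219,.1438,.2295]
o=get_obs();print(o["tcp_pos"],o["contact_force"],w2g(q,o["tcp_pos"]))
c=get_calibration("wrist");im=grab_frame("wrist")
im=cv2.resize(im[:,:,::-1],(800,600),interpolation=cv2.INTER_CUBIC)
u=(proj(g2w(q,WIN),c,True)/.7).astype(int);cv2.polylines(im,[u.reshape(-1,1,2)],True,(0,0,255),1)
cv2.imwrite("pics/w3.png",im)
```

```text
[0.49352492 0.14272451 0.31447023] [-0.15639942 -0.62234372 -0.84772699] [[-0.12525378  0.02815684  0.31447023]]
```

View pics/w3.png

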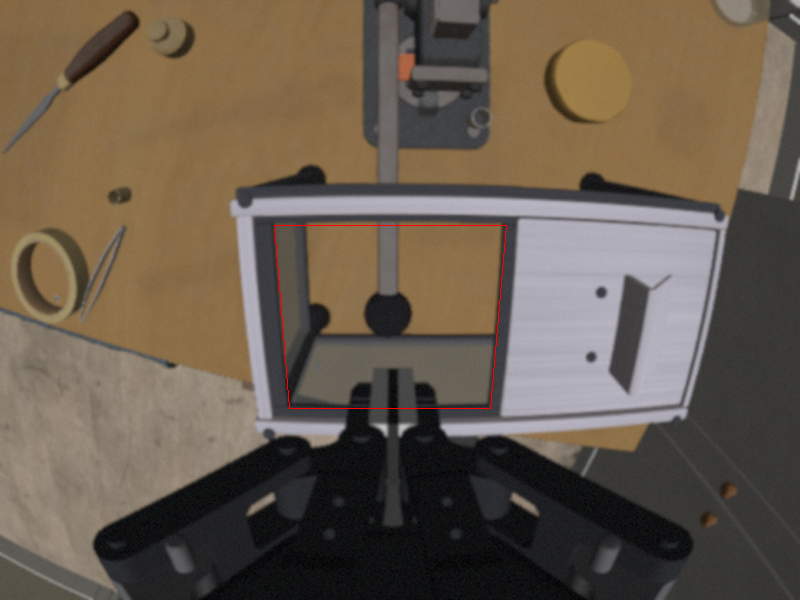

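The window is fully open and matches the red outline. The ball shows at px (387,312), and the shutter is at the far right against its bar. Computing the ball position.

Run:
```python
from bench import *
from h import *
q=[.6219,.1438,.2295]
c=get_calibration("wrist");K=c["intrinsics"];Cm=R.from_rotvec(c["orientation"]).as_matrix()
s=(np.array([387.5,312.5])*.7-K[:2,2])/K[0,0];r=np.hypot(*s);d=Cm@np.r_[s/r*np.sin(r),np.cos(r)]
for z in(.141,.147,.153):
    p=c["xyz"]+d*(z-c["xyz"][2])/d[2];print(p,w2g(q,p),p-get_obs()["tcp_pos"])
```

```text
[0.48629367 0.1421353  0.141     ] [[-0.13242947  0.02922812  0.141     ]] [-0.00755547  0.0007538  -0.17328335]
[0.48844282 0.14257621 0.147     ] [[-0.13023637  0.02916856  0.147     ]] [-0.00540632  0.00119471 -0.16728335]
[0.49059197 0.14301711 0.153     ] [[-0.12804327  0.02910899  0.153     ]] [-0.00325717  0.00163562 -0.16128335]
```

>>> jog_arm([
  [[-0.4, 0.15, 0], 0],
  [[0, 0, -3], 0],
  [[0, 0, -2.5], 0],
  [[0, 0, -1.3], 0],
  [[0, 0, -0.5], 0],
  [[0, 0, -0.5], 0],
  [[0, 0, -0.5], 0],
  [[0, 0, -0.5], 0],
  [[0, 0, -0.5], 0],
  [[0, 0, 0], 0],
])

```text
clock: 7.25
tcp_pos: [0.4897, 0.1437, 0.2211]
orientation: [-3.121, -0.36, -0.0]
contact_force: [-0.4, -0.0, -0.3]
grip_width: -0.0002
```

>>> jog_arm([
  [[0, 0, -0.4], 0],
  [[0, 0, -0.4], 0],
  [[0, 0, -0.4], 0],
  [[0, 0, 0], 0],
  [[0, 0, 0], 0],
])

```text
clock: 7.75
tcp_pos: [0.4893, 0.1437, 0.2091]
orientation: [3.121, 0.36, -0.001]
contact_force: [-0.4, -0.6, -0.5]
grip_width: 0.0
```

>>> jog_arm([
  [[0, 0, -0.3], 0],
  [[0, 0, -0.3], 0],
  [[0, 0, 0], 0],
])

```text
clock: 8.05
tcp_pos: [0.4896, 0.144, 0.2057]
orientation: [3.12, 0.36, 0.001]
contact_force: [-8.3, -2.3, 25.1]
grip_width: -0.0
```

Run:
```python
from bench import *
from h import *
o=get_obs();print(o["tcp_pos"],o["contact_force"])
im=grab_frame("wrist")[:,:,::-1];cv2.imwrite("pics/w4.png",cv2.resize(im[80:320,120:440],(800,600),interpolation=cv2.INTER_CUBIC))
```

```text
[0.48961048 0.14397146 0.20567031] [-8.32226795 -2.33409634 25.1293932 ]
```

View pics/w4.png

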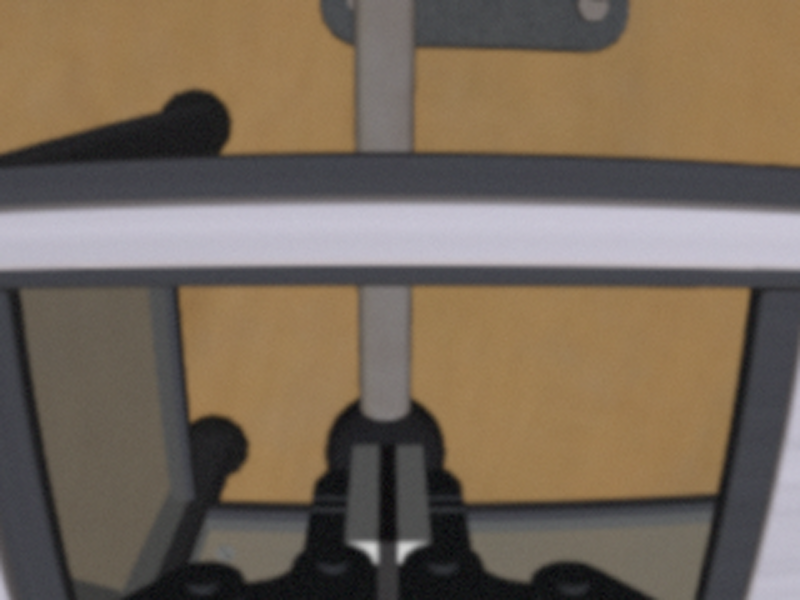

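The fingertips sit on the ball (crop ~(387,450)). Force is 25 N with the tip at 0.133, matching the ball top of 0.134 when fully down, so the lever is at its stop. Withdrawing.

>>> jog_arm([
  [[0, 0, 0], 0],
  [[0, 0, 0.5], 0],
  [[0, 0, 1.5], 0],
  [[0, 0, 3], 0],
  [[0, 0, 4], 0],
  [[0, 0, 4], 0],
  [[0, 0, 3], 0],
  [[0, 0, 0], 0],
  [[0, 0, 0], 0],
])

```text
clock: 9.0
tcp_pos: [0.4896, 0.1437, 0.3635]
orientation: [3.121, 0.36, 0.002]
contact_force: [-0.1, 0.0, -1.3]
grip_width: 0.0
```

Run:
```python
from bench import *
from h import *
o=get_obs();print(o["clock"],o["tcp_pos"],o["contact_force"])
q=[.6219,.1438,.2295]
c=get_calibration("wrist");im=grab_frame("wrist")
im=cv2.resize(im[:,:,::-1],(800,600),interpolation=cv2.INTER_CUBIC)
for a in(.62,.8):
    P=[.044-.174*np.cos(np.arcsin(np.clip((.146-z)/.174,-1,1))) if 0 else 0 for z in [0]]
for z,col in((.121,(0,255,0)),(.126,(0,0,255))):
    x=.044-np.sqrt(.174**2-(.146-z)**2);u=proj(g2w(q,[x,.029,z]),c,True)[0]/.7
    cv2.drawMarker(im,tuple(int(v) for v in u),col,cv2.MARKER_CROSS,14,1);print(u)
cv2.imwrite("pics/w5.png",im)
```

```text
9.0 [0.48955582 0.14366133 0.36353693] [-0.05334137  0.02705353 -1.28049824]
[393.48881109 267.80319504]
[393.51059251 270.55598887]
```

View pics/w5.png

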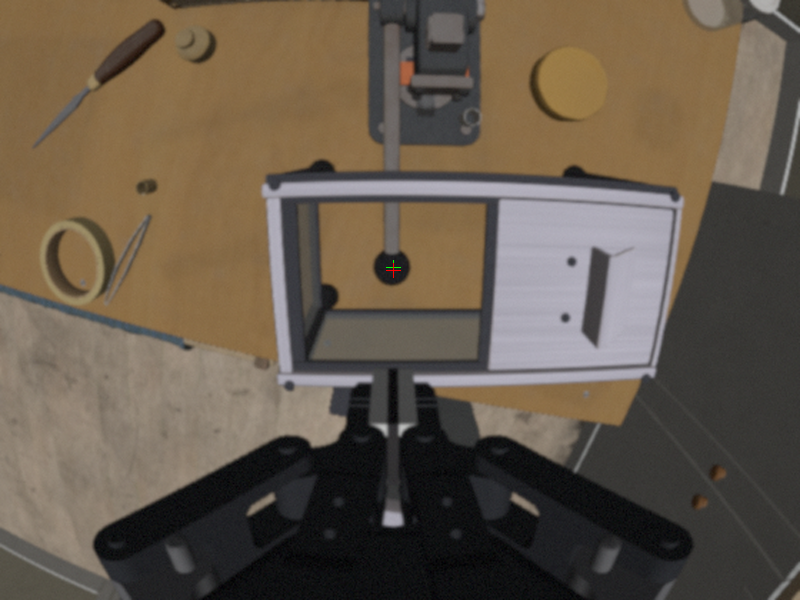

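The ball centre is at px (392,268), on the fully-down prediction of (393,268). The shutter is still open and all bystanders are in place. The hand is 120 mm above the guard and touching nothing, so I'm handing in.

```bash
python3 -c "
from bench import *
print(hand_in())"
```

```text
the job is handed in; nothing more can be done
None
```

The job is handed in: shutter fully open, lever fully down, hand drawn clear above the guard at about 9 s of the 38 s allowed. `hand_in()` reports no verdict, so whether it passed is not confirmed.

- **Shutter:** I pushed it by its thumb stop with the closed fingertips until it stalled at about 16 N. The face was then at y ≈ -91 mm, which is where the end stop puts it.
- **Lever:** I pressed the ball down through the open window until it met its stop at 25 N. The fingertips were then at 133 mm, against 134 mm expected for the ball top.
- **After withdrawing:** the last wrist picture has the ball within about 1 px of its predicted fully-down position. The shutter is still open and the bystanders look where they were. The force reading was about 1 N.
- **Guard frame:** I saw no sign of contact with it, but that rests on the measured clearances and force readings, not a direct check.
- **One check was inconclusive:** no clear force showed while the lever was moving, before the stop. I took one more look, which showed the fingertips sitting on the ball.

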